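Open the studio's card box so its lid stays back

TASK

Open the larger of the two wooden card boxes: push its two steel catches all the way inward, towards the middle of its front, then get a fingertip under the wooden ledge on the lid's front edge and flip the lid up and over until it leans back open by itself, and take the hand away. Only push with the fingers: do not pinch the catches or the lid, and leave the box standing where it is. Do not disturb the small card box or the other things on the mat.

Things in the scene. Friction and masses are not known exactly. Their poses are not given: they have to be found in the camera images.
- cardbox: larger wooden card box, loose, 2.2 kg, on a green mat 3 mm thick. Closed: 130 mm deep (its x), 172 wide (y), 122.5 high; the body is 84 high, the deep lid 38. Origin: centre of its underside, z up. Its front (x = -65), with ledge and catches, faces its -x, roughly towards the robot (turned up to 0.26 rad either way); its +y is on the left seen from the robot
- lid_hinge (a point): middle of the hinge line: on the box's back top edge, in box coordinates x +65, y 0, z 84 mm; the axis is along the box's y
- lid (a joint): lid angle, rad: 0 closed, 1.87 fully open at a stop in the hinges, leaning back past upright. No spring: below about 1.2 it falls shut, beyond that it falls open by itself. Mass 0.25 kg: 1 to 2 N up at the ledge lifts it once both catches are off; with a catch on it moves under 0.03 rad
- ledge (a point): middle of the lower front edge of the wooden finger ledge on the lid's lower front edge; moves with the lid. Lid closed, in box coordinates: x -83, y 0, z 86.5 mm. The ledge is 70 mm wide (y), sticks out 18 mm (x), is 8.5 mm thick, and this edge lies 148 mm from the hinge line. Below it the space is free down to the mat
- catch_left_knob (a point): centre of the steel knob of the left catch (box +y side) on the box's front. Fastened, in box coordinates: x -79, y +66, z 63 mm. The knob is 12 mm wide (y), 22 high, and reaches 23 mm out from the front (to x -88), beside the ledge seen from above. A 12 mm wide claw runs up from it (out to x -75.5) and hooks over a striker 5 mm proud of the lid's front
- catch_left (a joint): travel of the left catch in m: 0 fastened, 0.016 fully inward (towards the box's middle, -y); the lid is free from 0.0125 on. Stiff: takes about 2 N to push and stays where it is left
- catch_right_knob (a point): centre of the steel knob of the right catch (the box's -y side), the mirror image of the left one: fastened at x -79, y -66, z 63 mm in box coordinates
- catch_right (a joint): travel of the right catch in m: 0 fastened, 0.016 fully inward (towards the box's middle, +y); the lid is free from 0.0125 on. Stiff: takes about 2 N to push and stays where it is left
- small_box: a smaller closed card box of the same make, 95 x 125 mm and 89 mm high, to be left alone; it and the larger box may stand on either side. Origin: centre of its underside
- pencil_pot: white ceramic pot with pencils, 76 mm across, 160 mm high, at the left edge of the mat; leave alone. Origin: centre of its underside
- tape: roll of brown tape lying flat, 104 mm across, 25 mm high, near the robot; leave alone. Origin: centre of its underside
- proofs: stack of postcard proofs, 105 x 148 mm, 22 mm high, near the robot; leave alone. Origin: centre of its underside
- knife: black snap-off cutter with its slide, 165 x 20 x 14 mm, lying between the boxes; leave alone. Origin: centre of its underside
- ink_jar: low glass ink jar with a black cap, 60 mm across, 55 mm high, at the back in the middle; leave alone. Origin: centre of its underside
- glue: white glue bottle, 54 mm across, 150 mm high, at the right edge of the mat; leave alone. Origin: centre of its underside

How it is judged:
By the outcome, as a careful person would: the job done as asked, in the order asked, and still so for the second after the job is handed in, with the robot touching nothing.
It also fails if it takes over 64 s, if anything falls off the work surface, if the arm or the gripper's body presses on something with over 40 N, if the wrist force passes 120 N, or if a joint passes its speed limit or range.

ROBOT

A 6-joint arm with a two-finger parallel gripper is mounted at the origin on the work surface. World frame = base frame: x ahead of the robot, y to its left, z up, the work surface at z = 0. Lengths are in mm, angles in rad, forces in N, time in s.
With the tool pointing down it reaches from about 200 to 875 mm from the base axis. Payload 3.4 kg.
Tool frame: the origin (TCP) lies on the centre line of the jaws, within the pads' length; the fingertips stand r.tcp_to_tips ahead of it and the grasp point (between the pads) lies 8 mm behind it (r.tcp_to_tips is the distance from the TCP to the fingertips, in mm); z points along the fingers, y is the direction in which the jaws open and shut (so a half turn about z gives the same grasp; the last joint's range is limited). The gripper opens to 94 mm and grips with 3 to 60 N. Pads are 16 mm wide; open, the fingers measure 119 mm over their backs; the gripper's body (75 mm by 177 mm) begins 78 mm behind the grasp point.
Start: joints at [1.056, 0.276, 1.505, -0, 1.361, -0.121], TCP at [220.648, 531.017, 216.493] pointing down, gripper open.
Joint ranges: [-2.89, 2.89], [-0.75, 2.08], [0.22, 2.7], [-1.18, 4.32], [0.11, 2.71], [-2.7, 2.7]. Speed limits (rad/s): [2.57, 2.57, 3.14, 3.14, 3.14, 3.14].

INTERFACE

Orientations are given as a unit quaternion [w, x, y, z].
In Python, from plant import r gives the robot as it stands.
- The arm moves only by the tool apply_moves, never from a script. Its argument "increments" is a list of rows, each a list of 7 numbers: the turn, a rotation vector about the tool's x, y, z in units of 8 degrees (1.0 is 8 degrees), then the shift along the tool's x, y, z in units of 40 mm (1.0 is 40 mm), then the closure in counts, from 0 (fully open) to 255 (shut). A call has 1 to 8 rows; each row is the pose to reach, as a shift and turn from the pose commanded when the call began, along the tool's axes at that moment; what a row does not reach only later rows make up. A row lasts 1/8 s, in which the tool goes at most 62.5 mm and 10.7 degrees, less where a joint would pass 70% of its speed; a pose out of reach is approached as far as the arm can. A call with a gripper value outside its range is refused whole. The fingers move at their own pace and stop on an object; "newtons" is the grip in N (left out, the last holds). Time passes only in rows, so rows that repeat a pose let the fingers close. It gives the time, the measured TCP pose, the force and the opening at its end, in the units of the state.
- r.observe(): the state, without advancing time (a new reading comes with each control period).
- r.get_image(name): name is "scene" or "top"; returns a dict with "color" (384x512x3 uint8, red, green, blue), "fx", "fy", "cx", "cy" (pixels), "world_from_camera" (4x4, takes a point from camera to world coordinates). Camera axes: x right, y down, z forward; pixel columns grow to the right and rows downward; lengths in mm; the calibration is good to about 2 mm. A picture is of the moment at which its call begins. There is no depth.
- r.hand_in(): hands the job in, once; it reports no verdict.
The state is a dict: "t": time; "q": joint angles; "dq": joint speeds; "effort": joint torques, N m; "tcp_pos": TCP position; "eef_rot": TCP orientation; "contact_force": force on the tool from outside, world axes, zero at the start; "torque": the same for the moment, N m; "finger_gap": finger opening in mm.
Only numpy, scipy, OpenCV 4.12 (cv2) and the standard library are available. Lean on these libraries where they do the work, as an engineer would, in place of code of your own. Each camera call takes 0.05 s, during which the arm holds its last target. There are 200 camera calls.

## Working session

There is one attempt and no reset: what is moved stays moved. The work goes in short steps, Python scripts to look and compute and a tool call to move; the robot and the scene stay as the last step left them, time stands still between calls to the robot, and variables do not carry over. Pictures are saved under pics/ and viewed, about 8 in all and at most 12, crops included, and the job is handed in when it is done.

Besides the shell and the picture viewer there is one more tool, called after ">>>" by a JSON object that holds its "op" and its "data", one argument or row to a line. apply_moves: Moves the arm, as the interface text tells. Its arguments: {"type":"object","properties":{"increments":{"type":"array","items":{"type":"array","items":{"type":"number"}}},"newtons":{"type":"number"}},"required":["increments"]}

```bash
ls; mkdir -p pics; python3 - <<'E'
from plant import r
import cv2,numpy as np
for n in("scene","top"):
    d=r.get_image(n); c=d["color"][:,:,::-1]; cv2.imwrite(f"pics/{n}0.png",c)
    print(n,d["fx"],d["fy"],d["cx"],d["cy"],np.round(d["world_from_camera"],3).tolist())
a=cv2.imread("pics/scene0.png");b=cv2.imread("pics/top0.png")
cv2.imwrite("pics/both_a.png",cv2.resize(a,(800,600)));cv2.imwrite("pics/both_b.png",cv2.resize(b,(800,600)))
print(r.observe(), r.tcp_to_tips)
E
```

```text
pics
scene 436.9382984944185 436.9382984944185 252.10987602034558 193.95488178828688 [[-0.39, 0.746, -0.54, 1293.6], [0.921, 0.313, -0.233, 327.089], [-0.005, -0.588, -0.809, 1182.933], [0.0, 0.0, 0.0, 1.0]]
top 430.39019924024785 430.39019924024785 262.39278478038517 195.73694153531693 [[-0.005, -0.999, 0.053, 505.339], [-1.0, 0.006, 0.022, -9.986], [-0.022, -0.052, -0.998, 1191.845], [0.0, 0.0, 0.0, 1.0]]
{'t': 0.1, 'q': array([ 1.05601940e+00,  2.76499194e-01,  1.50593997e+00, -7.82243033e-06,
        1.36072419e+00, -1.20977117e-01]), 'dq': array([ 0.0004347 , -0.00126834, -0.00282643,  0.00011848,  0.00025954,
        0.00038286]), 'effort': array([ 2.92812139e-03, -4.05454874e+01, -2.37778491e+01,  7.02737225e-02,
        2.98894511e-02, -3.70227326e-05]), 'tcp_pos': array([220.38917183, 530.5764943 , 215.73633226]), 'eef_rot': array([-2.41828632e-04,  1.95629217e-01,  9.80677619e-01, -7.47200092e-04]), 'contact_force': array([ 0.14636822, -0.05191039, -0.1186536 ]), 'torque': array([0.06181548, 0.00494436, 0.00898957]), 'finger_gap': 93.98792474306617} 11.0
```

View pics/both_b.png

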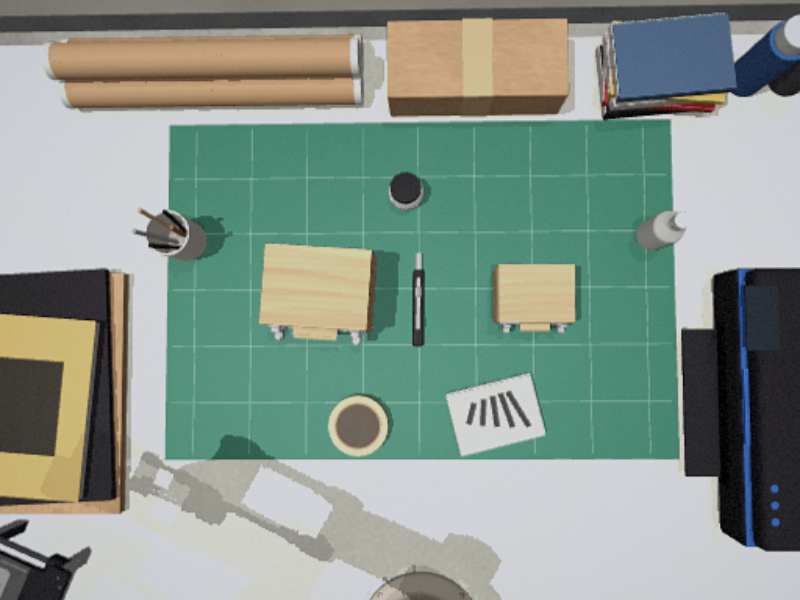

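View pics/both_a.png

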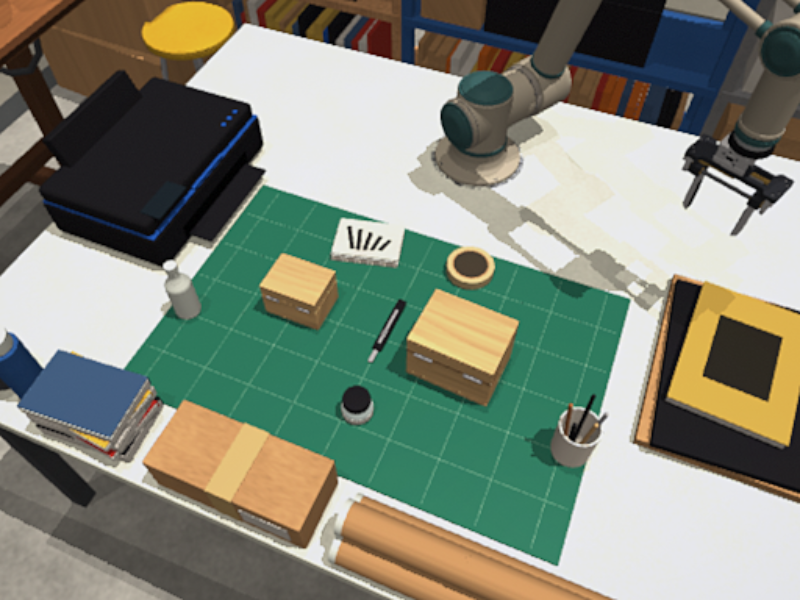

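The larger box is on the left: its lid top spans about (262,244)–(375,332) in the enlarged top view, with knobs near (278,331) and (356,338) and the tape in front at (358,426). Next I'll crop for the corners.

```bash
python3 - <<'E'
import cv2
b=cv2.imread("pics/top0.png")[145:235,155:255]
cv2.imwrite("pics/crop1.png",cv2.resize(b,(800,720),interpolation=cv2.INTER_CUBIC)[:600])
a=cv2.imread("pics/scene0.png")[180:265,250:340]
E
```

```text
(no output)
```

View pics/crop1.png

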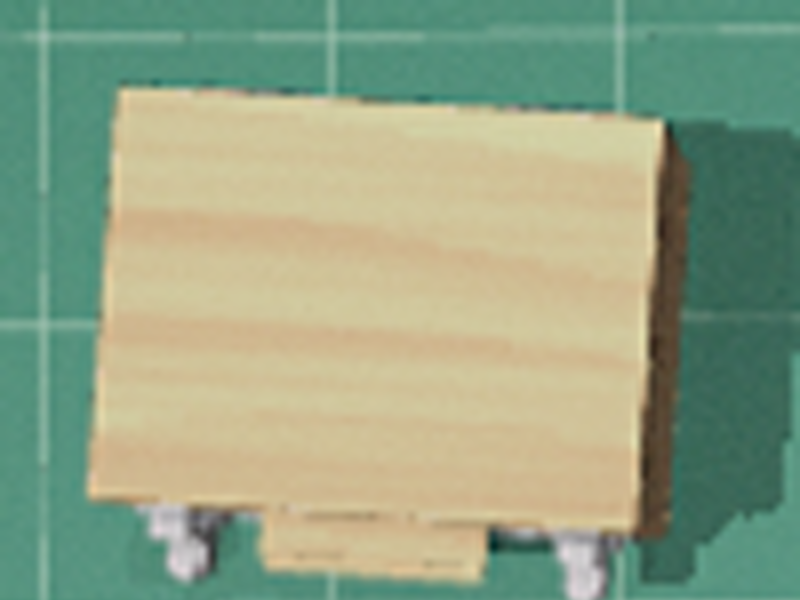

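```bash
cat > h.py <<'E'
import numpy as np, json
from scipy.spatial.transform import Rotation as R
from scipy.optimize import least_squares
def proj(d,P):
    T=np.array(d["world_from_camera"]); c=(np.atleast_2d(P)-T[:3,3])@T[:3,:3]
    return np.c_[d["fx"]*c[:,0]/c[:,2]+d["cx"], d["fy"]*c[:,1]/c[:,2]+d["cy"]]
def box2w(p,B):
    return R.from_euler('z',B[2]).apply(np.atleast_2d(p))+[B[0],B[1],3]
def rot(s): return R.from_quat(np.array(s["eef_rot"])[[1,2,3,0]])
def inc(p0,R0,p,Rt):  # increments row (6) from pose 0 to target
    return np.round(np.r_[(R0.inv()*Rt).as_rotvec(degrees=True)/8,R0.inv().apply(p-p0)/40],3)
def tool(B,pitch,flip=1,roll=0):
    # tool z = forward(box x)*cos(pitch) - up*sin(pitch); tool y along box y (flip sign)
    z=np.array([np.cos(pitch),0,-np.sin(pitch)]); y=np.array([0,flip,0.]); x=np.cross(y,z)
    return R.from_euler('z',B[2]+roll)*R.from_matrix(np.c_[x,y,z])
E
python3 - <<'E'
from h import *; from plant import r
d=r.get_image("top")
px=np.array([[120,88],[663,120],[635,535],[90,497]])/8+[155,145]-.5+.0625
C=[[65,86,122.5],[65,-86,122.5],[-65,-86,122.5],[-65,86,122.5]]
s=least_squares(lambda B:(proj(d,box2w(C,B))-px).ravel(),[520,145,0])
print(s.x,s.fun.round(2)); B=s.x; np.save("B.npy",B)
K=[[-88,66,63],[-88,-66,63],[-83,35,95],[-83,-35,95]]
print(((proj(d,box2w(K,B))+.44-[155,145])*8).round())
print(box2w(K,B).round(1))
o=r.observe(); print(rot(o).as_matrix().round(3))
E
```

```text
[ 5.93688993e+02  1.64961314e+02 -6.98743021e-02] [-0.18 -0.3   0.31 -0.09  0.26  0.04 -0.39  0.34]
[[187. 578.]
 [587. 605.]
 [263. 569.]
 [481. 583.]]
[[510.5 236.9  66. ]
 [501.3 105.3  66. ]
 [513.3 205.7  98. ]
 [508.4 135.8  98. ]]
[[-0.923  0.384 -0.001]
 [ 0.384  0.923 -0.001]
 [ 0.    -0.001 -1.   ]]
```

```bash
cat > go.py <<'E'
# usage: go.py pitch_deg x y z [x y z ...]: fingertip-centre targets in box coordinates, rows from current pose
import sys; from h import *; from plant import r
B=np.load("B.npy"); a=list(map(float,sys.argv[1:])); o=r.observe()
Rt=tool(B,np.radians(a[0]))
for p in np.reshape(a[1:],(-1,3)):
    w=box2w(p,B)[0]-Rt.as_matrix()[:,2]*11
    print(w.round(0),inc(o["tcp_pos"],rot(o),w,Rt))
E
python3 go.py 90 -84 98 190 -84 98 54
```

```text
[517. 269. 204.] [-9.000e-03 -2.000e-03 -2.320e+00 -9.354e+00 -3.207e+00  2.990e-01]
[517. 269.  68.] [-9.000e-03 -2.000e-03 -2.320e+00 -9.355e+00 -3.202e+00  3.699e+00]
```

>>> {"op": "apply_moves", "data": {
  "increments": [
    [0,0,-2.32,-9.35,-3.2,0.3,255],
    [0,0,-2.32,-9.35,-3.2,0.3,255],
    [0,0,-2.32,-9.35,-3.2,0.3,255],
    [0,0,-2.32,-9.35,-3.2,0.3,255],
    [0,0,-2.32,-9.35,-3.2,0.3,255],
    [0,0,-2.32,-9.35,-3.2,0.3,255],
    [0,0,-2.32,-9.35,-3.2,0.3,255],
    [0,0,-2.32,-9.35,-3.2,0.3,255]
  ],
  "newtons": 20
}}

```text
t: 1.15
tcp_pos: [517.9, 267.9, 203.8]
eef_rot: [-0.0, 0.037, 0.999, -0.0]
contact_force: [0.2, -0.3, 0.3]
finger_gap: 17.9
```

```bash
python3 go.py 90 -84 98 54 -84 69 54 -84 67 54; python3 - <<'E'
from plant import r
import cv2
print(r.observe())
c=r.get_image("top")["color"][:,:,::-1][130:250,130:290]
cv2.imwrite("pics/c2.png",cv2.resize(c,(800,600),interpolation=cv2.INTER_CUBIC))
E
```

```text
[517. 269.  68.] [-3.000e-03 -7.000e-03 -2.400e-02  2.800e-02  1.600e-02  3.395e+00]
[515. 240.  68.] [-3.000e-03 -7.000e-03 -2.400e-02  2.600e-02 -7.090e-01  3.395e+00]
[515. 238.  68.] [-3.000e-03 -7.000e-03 -2.400e-02  2.600e-02 -7.590e-01  3.395e+00]
{'t': 1.15, 'q': array([ 3.57999266e-01,  2.95854792e-01,  1.50800149e+00,  5.99659264e-05,
        1.33874114e+00, -1.13962050e+00]), 'dq': array([ 0.04811805, -0.01740769,  0.01951482,  0.02344336,  0.0141171 ,
        0.01032331]), 'effort': array([ -1.43728897, -40.81985235, -23.86889398,  -0.22937201,
        -0.05196881,  -0.0828018 ]), 'tcp_pos': array([517.94524374, 267.89532278, 203.78424799]), 'eef_rot': array([-4.74995213e-04,  3.65870193e-02,  9.99330344e-01, -1.66196734e-04]), 'contact_force': array([ 0.16579557, -0.2810885 ,  0.27413619]), 'torque': array([ 0.03416966, -0.01795153,  0.03916124]), 'finger_gap': 17.949739937887035}
```

View pics/c2.png

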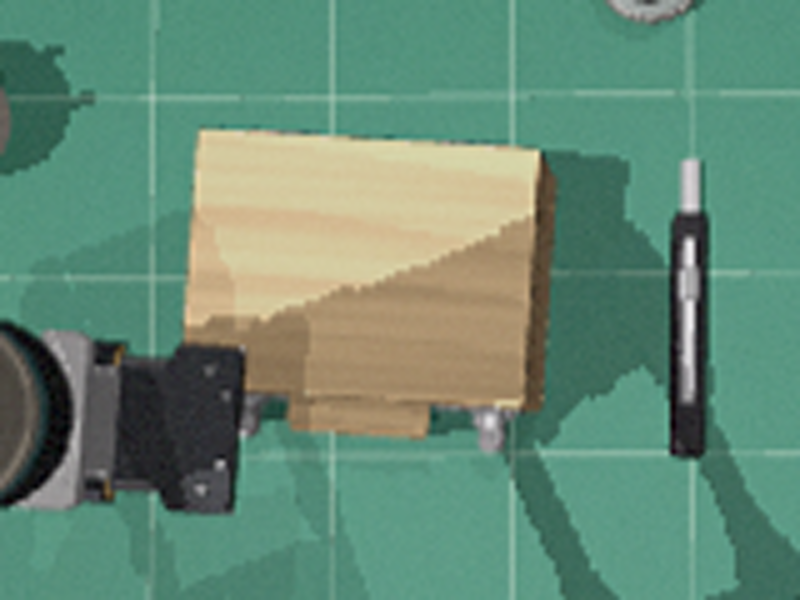

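The gripper stands to the left of the left knob (250,410) and clear of the box. Next: descend, then push.

>>> {"op": "apply_moves", "data": {
  "increments": [
    [0,0,0,0.03,0.0,1.3,255],
    [0,0,0,0.03,0.0,2.6,255],
    [0,0,0,0.03,0.0,3.4,255],
    [0,0,0,0.03,0.0,3.4,255],
    [0,0,0,0.03,-0.1,3.4,255],
    [0,0,0,0.03,-0.2,3.4,255],
    [0,0,0,0.03,-0.3,3.4,255],
    [0,0,0,0.03,-0.3,3.4,255]
  ]
}}

```text
t: 2.2
tcp_pos: [515.2, 257.1, 69.2]
eef_rot: [0.001, 0.035, 0.999, 0.0]
contact_force: [-0.4, 0.6, -0.0]
finger_gap: 0.4
```

```bash
cat > st.py <<'E'
from h import *; from plant import r
B=np.load("B.npy");o=r.observe(); T=o["tcp_pos"]+rot(o).as_matrix()[:,2]*11
print("t",o["t"],"tip box",R.from_euler('z',-B[2]).apply(T-[B[0],B[1],3]).round(1),"F box",R.from_euler('z',-B[2]).apply(o["contact_force"]).round(1),"gap",round(o["finger_gap"],1))
E
python3 st.py
```

```text
t 2.2 tip box [-84.7  86.5  55.2] F box [-0.4  0.5 -0. ] gap 0.4
```

>>> {"op": "apply_moves", "data": {
  "increments": [
    [0,0,0,0,-0.06,0,255],
    [0,0,0,0,-0.12,0,255],
    [0,0,0,0,-0.18,0,255],
    [0,0,0,0,-0.24,0,255],
    [0,0,0,0,-0.3,0,255],
    [0,0,0,0,-0.36,0,255],
    [0,0,0,0,-0.36,0,255]
  ]
}}

```text
t: 3.08
tcp_pos: [513.9, 242.7, 68.5]
eef_rot: [0.0, 0.035, 0.999, -0.0]
contact_force: [0.1, 0.2, 0.1]
finger_gap: 0.7
```

```bash
python3 st.py
```

```text
t 3.075 tip box [-85.1  72.   54.5] F box [0.1 0.2 0.1] gap 0.7
```

>>> {"op": "apply_moves", "data": {
  "increments": [
    [0,0,0,0,-0.04,0,255],
    [0,0,0,0,-0.08,0,255]
  ]
}}

```text
t: 3.32
tcp_pos: [513.7, 239.9, 68.5]
eef_rot: [0.0, 0.035, 0.999, 0.0]
contact_force: [0.8, 1.3, 0.0]
finger_gap: 0.3
```

```bash
python3 st.py;  python3 - <<'E'
from plant import r
import cv2
c=r.get_image("top")["color"][:,:,::-1][180:240,150:230]
cv2.imwrite("pics/c3.png",cv2.resize(c,(800,600),interpolation=cv2.INTER_CUBIC))
E
```

```text
t 3.325 tip box [-85.1  69.2  54.5] F box [0.7 1.4 0. ] gap 0.3
```

View pics/c3.png

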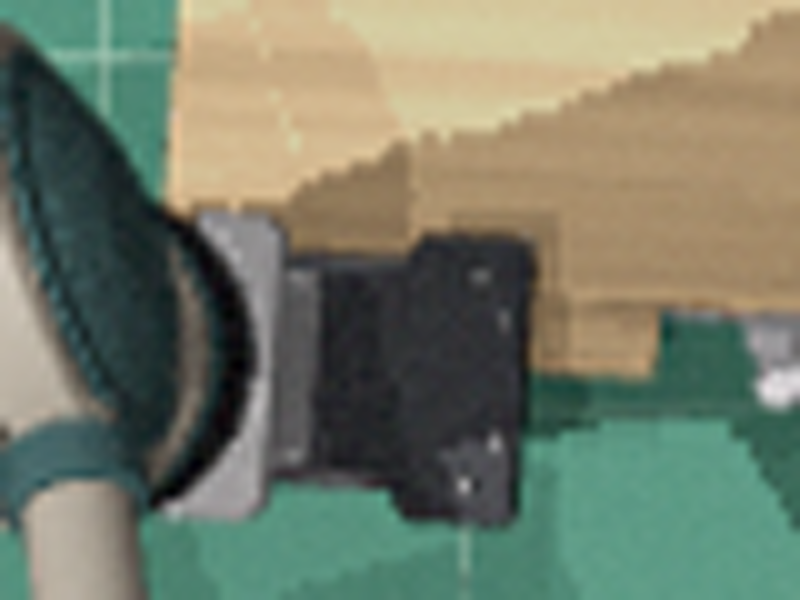

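The hand hides the knob in this view, so I'll feel for the end stop by force.

>>> {"op": "apply_moves", "data": {
  "increments": [
    [0,0,0,0,-0.04,0,255],
    [0,0,0,0,-0.04,0,255]
  ]
}}

```text
t: 3.62
tcp_pos: [513.6, 238.3, 68.5]
eef_rot: [0.0, 0.035, 0.999, 0.0]
contact_force: [0.6, 1.9, -0.2]
finger_gap: 0.6
```

```bash
python3 st.py
```

```text
t 3.625 tip box [-85.   67.5  54.5] F box [ 0.4  1.9 -0.2] gap 0.6
```

>>> {"op": "apply_moves", "data": {
  "increments": [
    [0,0,0,0,-0.04,0,255],
    [0,0,0,0,-0.04,0,255]
  ]
}}

```text
t: 3.88
tcp_pos: [513.6, 238.2, 68.6]
eef_rot: [0.0, 0.035, 0.999, 0.002]
contact_force: [-0.5, 5.5, -0.8]
finger_gap: 0.6
```

```bash
python3 st.py
```

```text
t 3.875 tip box [-85.   67.5  54.6] F box [-0.9  5.5 -0.8] gap 0.6
```

End stop found: the tip stays at 67.5 mm while the force rises to 5.5 N. I'll retreat outward, go up, and cross over to the right side.

>>> {"op": "apply_moves", "data": {
  "increments": [
    [0,0,0,0,0.5,0,255],
    [0,0,0,0,0.5,-1.3,255],
    [0,0,0,0,0.5,-2.6,255],
    [0,0,0,0,0,-3.4,255],
    [0,0,0,0,-1.5,-3.4,255],
    [0,0,0,0,-3.0,-3.4,255],
    [0,0,0,0,-4.1,-3.4,255],
    [0,0,0,0,-4.1,-3.4,255]
  ]
}}

```text
t: 4.88
tcp_pos: [501.7, 70.8, 204.6]
eef_rot: [-0.0, 0.037, 0.999, -0.001]
contact_force: [-0.2, 1.2, -0.5]
finger_gap: 0.5
```

```bash
python3 st.py; python3 go.py 90 -85 -98 54 -85 -86 54
```

```text
t 4.875 tip box [ -85.2 -100.4  190.6] F box [-0.3  1.2 -0.5] gap 0.5
[502.  73.  68.] [-1.200e-02 -3.000e-03 -2.700e-02 -5.000e-03  6.500e-02  3.414e+00]
[503.  85.  68.] [-1.200e-02 -3.000e-03 -2.700e-02 -4.000e-03  3.650e-01  3.414e+00]
```

>>> {"op": "apply_moves", "data": {
  "increments": [
    [0,0,0,0,0,1.3,255],
    [0,0,0,0,0,2.6,255],
    [0,0,0,0,0,3.4,255],
    [0,0,0,0,0.1,3.4,255],
    [0,0,0,0,0.25,3.4,255],
    [0,0,0,0,0.4,3.4,255],
    [0,0,0,0,0.48,3.4,255],
    [0,0,0,0,0.56,3.4,255]
  ]
}}

```text
t: 5.88
tcp_pos: [504.4, 95.6, 69.5]
eef_rot: [0.001, 0.035, 0.999, -0.0]
contact_force: [1.0, -1.8, 1.6]
finger_gap: 0.3
```

>>> {"op": "apply_moves", "data": {
  "increments": [
    [0,0,0,0,0.07,0,255],
    [0,0,0,0,0.14,0,255],
    [0,0,0,0,0.18,0,255],
    [0,0,0,0,0.18,0,255]
  ]
}}

```text
t: 6.38
tcp_pos: [504.1, 102.0, 68.6]
eef_rot: [0.0, 0.035, 0.999, -0.001]
contact_force: [-0.1, -3.8, 2.8]
finger_gap: 0.4
```

```bash
python3 st.py
```

```text
t 6.375 tip box [-85.  -69.   54.6] F box [ 0.2 -3.8  2.8] gap 0.4
```

>>> {"op": "apply_moves", "data": {
  "increments": [
    [0,0,0,0,0.05,0,255],
    [0,0,0,0,0.08,0,255],
    [0,0,0,0,0.08,0,255]
  ]
}}

```text
t: 6.75
tcp_pos: [503.9, 102.8, 68.6]
eef_rot: [-0.0, 0.034, 0.999, -0.003]
contact_force: [-0.5, -12.2, 4.4]
finger_gap: 0.8
```

```bash
python3 st.py
```

```text
t 6.75 tip box [-85.3 -68.4  54.6] F box [  0.3 -12.2   4.4] gap 0.8
```

Right end stop reached too (12 N, stationary). I'll back off, retreat up and towards the robot, and look.

>>> {"op": "apply_moves", "data": {
  "increments": [
    [0,0,0,0,-0.6,0,255],
    [0,0,0,0.7,-0.6,0,255],
    [0,0,0,2.0,-0.6,-1.3,255],
    [0,0,0,3.3,-0.6,-2.6,255],
    [0,0,0,4.0,0,-3.4,255],
    [0,0,0,4.0,0.8,-3.4,255],
    [0,0,0,4.0,1.7,-3.4,255],
    [0,0,0,4.0,1.7,-3.4,255]
  ]
}}

```text
t: 7.75
tcp_pos: [348.7, 187.0, 204.4]
eef_rot: [-0.0, 0.033, 0.999, 0.001]
contact_force: [0.6, 0.3, 0.4]
finger_gap: 0.3
```

```bash
python3 st.py;  python3 go.py 45 -200 0 190 -140 0 76;  python3 - <<'E'
from plant import r
import cv2
c=r.get_image("top")["color"][:,:,::-1][145:235,150:270]
cv2.imwrite("pics/c4.png",cv2.resize(c,(800,600),interpolation=cv2.INTER_CUBIC))
E
```

```text
t 7.75 tip box [-246.     4.9  190.4] F box [0.6 0.3 0.4] gap 0.3
[386. 179. 201.] [ 0.024 -5.632  0.017 -0.954 -0.126  0.088]
[446. 175.  87.] [ 0.024 -5.632  0.017 -2.457 -0.137  2.937]
```

View pics/c4.png

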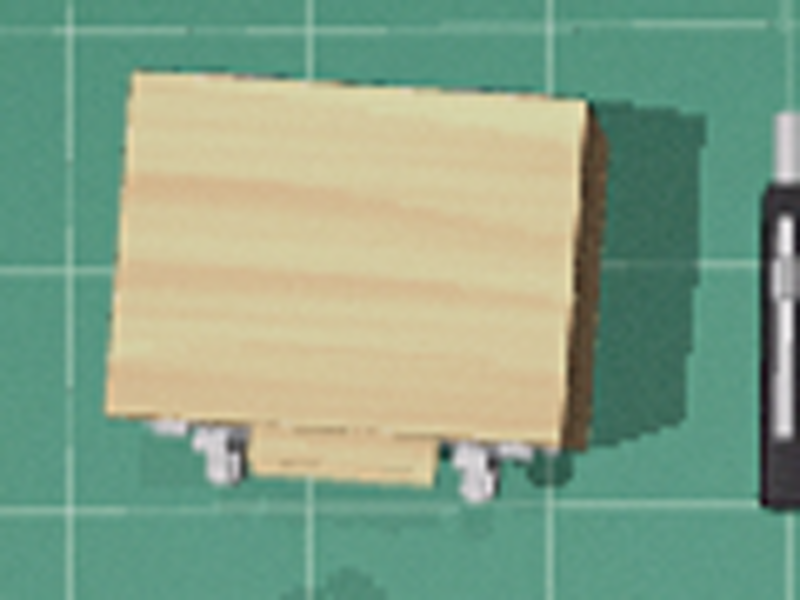

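Both knobs are fully inward: at (222,468) and (478,480), about 100 mm apart, and the box hasn't moved. Next: tilt the tool to 45°.

>>> {"op": "apply_moves", "data": {
  "increments": [
    [0,-1.3,0,-0.3,-0.1,0.1,255],
    [0,-2.6,0,-0.6,-0.13,0.1,255],
    [0,-3.9,0,-0.95,-0.13,0.1,255],
    [0,-5.2,0,-0.95,-0.13,0.1,255],
    [0,-5.63,0,-0.95,-0.13,0.1,255],
    [0,-5.63,0,-0.95,-0.13,0.1,255]
  ]
}}

```text
t: 8.55
tcp_pos: [385.5, 175.4, 199.0]
eef_rot: [0.383, 0.032, 0.923, -0.014]
contact_force: [0.1, -0.3, 0.9]
finger_gap: 0.4
```

```bash
python3 st.py; python3 -c "
from plant import r;from h import *;o=r.observe();print(o['q'].round(2),rot(o).as_matrix()[:,2].round(3))"; python3 go.py 45 -140 0 70 -100 0 70;  python3 go.py 30 -140 0 70;
```

```text
t 8.55 tip box [-200.6   -4.2  188.2] F box [ 0.1 -0.3  0.9] gap 0.4
[ 0.72 -0.15  2.33 -1.05  0.62  0.  ] [ 0.705 -0.051 -0.707]
[446. 175.  81.] [-1.200e-02  1.000e-03  1.000e-02  1.018e+00  1.110e-01  3.161e+00]
[486. 172.  81.] [-1.200e-02  1.000e-03  1.000e-02  3.110e-01  1.110e-01  3.869e+00]
[445. 175.  78.] [-0.01  -1.874  0.012  1.089  0.111  3.171]
```

>>> {"op": "apply_moves", "data": {
  "increments": [
    [0,0,0,0.3,0.05,1.0,255],
    [0,0,0,0.65,0.11,2.0,255],
    [0,0,0,1.02,0.11,3.16,255],
    [0,0,0,1.02,0.11,3.16,255],
    [0,0,0,1.02,0.11,3.16,255]
  ]
}}

```text
t: 9.18
tcp_pos: [447.2, 179.7, 133.8]
eef_rot: [0.345, 0.035, 0.938, -0.016]
contact_force: [-0.1, -0.0, 0.0]
finger_gap: 0.3
```

```bash
python3 st.py; python3 -c "
from plant import r;from h import *;o=r.observe();print(o['q'].round(2),rot(o).as_matrix()[:,2].round(3))"; python3 go.py 45 -82 0 70 -80 0 70
```

```text
t 9.175 tip box [-140.     4.4  122.4] F box [-0.1 -0.   0. ] gap 0.3
[ 0.53  0.04  2.33 -1.18  0.42  0.06] [ 0.645 -0.053 -0.762]
[504. 171.  81.] [-0.06  -0.58  -0.007 -0.235 -0.095  1.94 ]
[506. 171.  81.] [-0.06  -0.58  -0.007 -0.273 -0.095  1.972]
```

```bash
cat > k.py <<'E'
from h import *
def Ro(q): return R.from_euler('ZYZYZ',[q[0],q[1]+q[2],q[3],q[4],q[5]])
def fk(q,L):
    a1,d1,L1,L2,e,d6=L; u=lambda t:np.array([np.sin(t),0,np.cos(t)]); x=lambda t:np.array([np.cos(t),0,-np.sin(t)])
    p=np.array([a1,0,d1])+L1*u(q[1])+L2*u(q[1]+q[2])+e*x(q[1]+q[2])
    return R.from_euler('z',q[0]).apply(p)+Ro(q).apply([0,0,d6])
E
cat > fit.py <<'E'
from k import *; from plant import r
S=[([1.05601940,.276499194,1.50593997,0,1.36072419,-.120977117],[220.389,530.576,215.736],[-.000242,.195629,.980678,-.000747]),
([.357999,.295854792,1.50800149,0,1.33874114,-1.1396205],[517.945,267.895,203.784],[-.000475,.036587,.99933,-.000166])]
o=r.observe(); S.append((o["q"],o["tcp_pos"],o["eef_rot"]))
for q,p,w in S: print((Ro(q).inv()*R.from_quat(np.array(w)[[1,2,3,0]])).as_rotvec().round(3))
f=lambda L:np.r_[np.ravel([fk(q,L)-p for q,p,w in S]),(L-[0,300,350,350,0,250])*.01]
s=least_squares(f,[0,300,350,350,0,250]); print(s.x.round(1),s.fun.round(1)[:9]); np.save("L.npy",s.x)
E
python3 fit.py
```

```text
Traceback (most recent call last):
  File "fit.py", line 5, in <module>
    for q,p,w in S: print((Ro(q).inv()*R.from_quat(np.array(w)[[1,2,3,0]])).as_rotvec().round(3))
                           ~~^^^
  File "k.py", line 2, in Ro
    def Ro(q): return R.from_euler('ZYZYZ',[q[0],q[1]+q[2],q[3],q[4],q[5]])
                      ~~~~~~~~~~~~^^^^^^^^^^^^^^^^^^^^^^^^^^^^^^^^^^^^^^^^^
  File "scipy/spatial/transform/_rotation.pyx", line 1413, in scipy.spatial.transform._rotation.Rotation.from_euler
ValueError: Expected axis specification to be a non-empty string of upto 3 characters, got ZYZYZ
```

```bash
sed -i "s/^def Ro.*/def Ro(q): return R.from_euler('ZYZ',[q[0],q[1]+q[2],q[3]])*R.from_euler('YZ',[q[4],q[5]])/" k.py; python3 fit.py
```

```text
[ 0.    -0.     1.571]
[-0.    -0.     1.571]
[-0.    -0.     1.571]
[165.7  66.4 443.6 296.4  23.2 194.2] [ 60.9 -33.2  -1.7  23.3 -65.4   1.8   0.1  -0.2  -0.1]
```

```bash
sed -i "s/a1,d1,L1,L2,e,d6=L/a1,d1,L1,L2,e,d6,s,w=L/; s/np.array(\[a1,0,d1\])/np.array([a1,s,d1])/; s/return R.from_euler('z',q\[0\]).apply(p)+.*/return R.from_euler('z',q[0]).apply(p)+Ro(q).apply([0,0,d6])+(Rw(q).apply([0,w,0]))/" k.py
cat >> k.py <<'E'
def Rw(q): return R.from_euler('ZYZ',[q[0],q[1]+q[2],q[3]])
E
python3 - <<'E'
s=open('fit.py').read()
s=s.replace("o=r.obs","S.append(([.72,-.15,2.33,-1.05,.62,0],[385.5,175.4,199],[.383,.032,.923,-.014]));o=r.obs")
s=s.replace("[0,300,350,350,0,250]","[0,300,350,350,0,250,0,0]").replace(".x.round(1),s.fun.round(1)[:9]",".x.round(1),s.fun.round(1)[:12]")
open('fit.py','w').write(s)
E
python3 fit.py
```

```text
[ 0.    -0.     1.571]
[-0.    -0.     1.571]
[-0.002  0.006  1.572]
[-0.    -0.     1.571]
[ 13.5 121.5 628.  406.2  53.8 372.1  63.1   6.3] [-0.1 -0.  -0.3  0.1  0.1  0.  -0.5  0.9  0.7  0.4 -1.1 -0.5]
```

```bash
cat > fl.py <<'E'
import sys; from k import *; from plant import r
o=r.observe(); R0=rot(o); q=o["q"]; print(q.round(2))
P=np.array([430,175,170.])
for q4 in map(float,sys.argv[1:]):
    Rt=Ro([.55,0,2.3,q4,.45,0])*R.from_euler('z',np.pi/2)
    print(q4,inc(o["tcp_pos"],R0,P,Rt))
E
python3 fl.py -.8 -.4 0
```

```text
[ 0.53  0.04  2.33 -1.18  0.42  0.06]
-0.8 [-0.081  0.78   2.096 -0.266 -0.154 -0.961]
-0.4 [-0.123  2.041  4.668 -0.266 -0.154 -0.961]
0.0 [-0.164  3.308  7.237 -0.266 -0.154 -0.961]
```

>>> {"op": "apply_moves", "data": {
  "increments": [
    [-0.05,0.5,1.1,-0.27,-0.15,-0.96,255],
    [-0.08,0.8,2.1,-0.27,-0.15,-0.96,255],
    [-0.1,1.4,3.4,-0.27,-0.15,-0.96,255],
    [-0.12,2.04,4.67,-0.27,-0.15,-0.96,255],
    [-0.14,2.5,5.7,-0.27,-0.15,-0.96,255],
    [-0.15,2.9,6.5,-0.27,-0.15,-0.96,255],
    [-0.16,3.3,7.24,-0.27,-0.15,-0.96,255],
    [-0.16,3.3,7.24,-0.27,-0.15,-0.96,255]
  ]
}}

```text
t: 10.18
tcp_pos: [430.0, 175.6, 170.8]
eef_rot: [0.096, 0.479, 0.856, 0.17]
contact_force: [0.1, 0.5, 0.2]
finger_gap: 0.3
```

```bash
python3 fl.py .4 .8 1.2
```

```text
[ 0.1  -0.05  2.09  0.24  0.76 -0.6 ]
0.4 [ 0.013  1.251  2.586 -0.012 -0.015  0.017]
0.8 [ 0.013  2.495  5.167 -0.012 -0.015  0.017]
1.2 [ 0.013  3.738  7.748 -0.012 -0.015  0.017]
```

>>> {"op": "apply_moves", "data": {
  "increments": [
    [0,0.6,1.2,0,0,0,255],
    [0,1.25,2.59,0,0,0,255],
    [0,1.85,3.8,0,0,0,255],
    [0,2.5,5.17,0,0,0,255],
    [0,3.0,6.3,0,0,0,255],
    [0,3.4,7.0,0,0,0,255],
    [0,3.74,7.75,0,0,0,255],
    [0,3.74,7.75,0,0,0,255]
  ]
}}

```text
t: 11.18
tcp_pos: [428.8, 176.7, 169.7]
eef_rot: [-0.218, 0.789, 0.487, 0.306]
contact_force: [-0.0, 0.6, -0.8]
finger_gap: 0.3
```

```bash
python3 fl.py 1.6 2.0 2.4
```

```text
[-0.41  0.08  2.21  0.9   1.09 -0.49]
1.6 [-0.011  1.253  2.584 -0.012  0.045 -0.023]
2.0 [-0.01   2.501  5.163 -0.012  0.045 -0.023]
2.4 [-0.009  3.749  7.741 -0.012  0.045 -0.023]
```

>>> {"op": "apply_moves", "data": {
  "increments": [
    [0,0.6,1.2,0,0,0,255],
    [0,1.25,2.58,0,0,0,255],
    [0,1.85,3.8,0,0,0,255],
    [0,2.5,5.16,0,0,0,255],
    [0,3.0,6.3,0,0,0,255],
    [0,3.4,7.0,0,0,0,255],
    [0,3.75,7.74,0,0,0,255],
    [0,3.75,7.74,0,0,0,255]
  ]
}}

```text
t: 12.18
tcp_pos: [429.2, 177.5, 170.2]
eef_rot: [-0.456, 0.823, -0.053, 0.335]
contact_force: [0.4, 0.3, 0.4]
finger_gap: 0.6
```

```bash
python3 fl.py 2.8 3.1; sed -i 's/^Rt=.*/Rt=tool(B,np.radians(a[0]),-1)/' go.py; python3 go.py 30 -150 0 140; python3 - <<'E'
from plant import r
import cv2
cv2.imwrite("pics/c5.png",cv2.resize(r.get_image("scene")["color"][:,:,::-1],(800,600)))
E
```

```text
[-0.75  0.33  2.65  1.46  1.22 -0.4 ]
2.8 [-0.018  1.258  2.581  0.036  0.045 -0.031]
3.1 [-0.017  2.195  4.514  0.036  0.045 -0.031]
[435. 176. 148.] [-5.88   2.03  -3.806 -0.158  0.476  0.25 ]
```

View pics/c5.png

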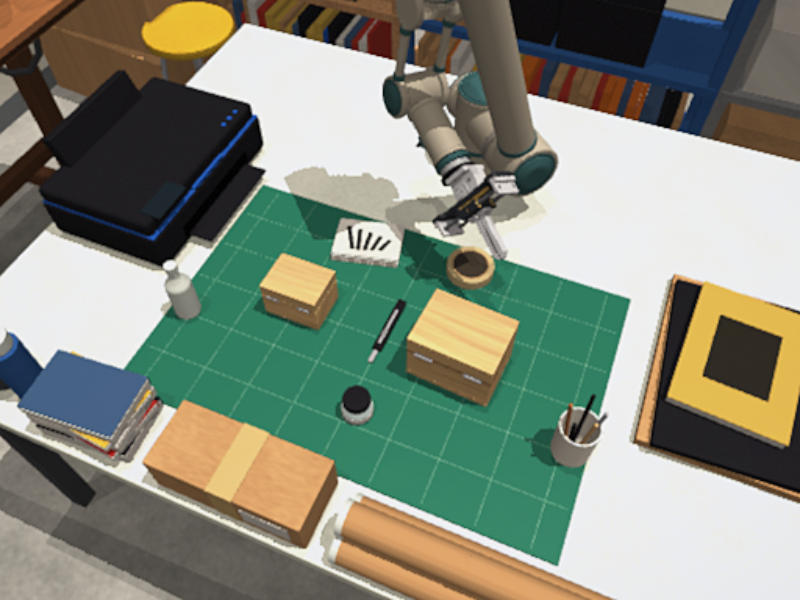

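The box stands undisturbed and the hand is tilted low in front of it, above the tape (470,265). Next I'll refit the kinematics with the varied samples and check which tilted poses are reachable.

```bash
python3 - <<'E'
s=open('fit.py').read()
s=s.replace("o=r.obs","S+=[([.53,.04,2.33,-1.18,.42,.06],[447.2,179.7,133.8],[.345,.035,.938,-.016]),([.1,-.05,2.09,.24,.76,-.6],[430,175.6,170.8],[.096,.479,.856,.17]),([-.41,.08,2.21,.9,1.09,-.49],[428.8,176.7,169.7],[-.218,.789,.487,.306])];o=r.obs").replace("[:12]","[:21].reshape(-1,3)").replace("*.01","*.003")
# angles to 2 decimals: refine free small dq for rounded samples
open('fit.py','w').write(s)
E
python3 fit.py | tail -12
cat > ik.py <<'E'
from k import *; from plant import r
L=np.load("L.npy");B=np.load("B.npy")
lo=np.array([-2.89,-.75,.22,-1.18,.11,-2.7]);hi=np.array([2.89,2.08,2.7,4.32,2.71,2.7])
def ik(p,Rt,n=30,seed=0):
    g=np.random.default_rng(seed); best=None
    f=lambda q:np.r_[(fk(q,L)-p)/100,((Ro(q)*R.from_euler('z',np.pi/2)).inv()*Rt).as_rotvec()]
    out=[]
    for i in range(n):
        s=least_squares(f,g.uniform(lo,hi),bounds=(lo,hi))
        if s.cost<1e-6 and not any(np.abs(s.x-o).max()<.05 for o in out): out.append(s.x)
    return out
def tl(az,pitch,rl):
    z=np.array([np.cos(az)*np.cos(pitch),np.sin(az)*np.cos(pitch),-np.sin(pitch)]); y=np.cross(z,[0,0,1.]);y/=np.linalg.norm(y); x=np.cross(y,z)
    return R.from_euler('z',B[2])*R.from_matrix(np.c_[x,y,z])*R.from_euler('z',rl)
if __name__=="__main__":
  o=r.observe(); print("tool z in box",R.from_euler('z',-B[2]).apply(rot(o).as_matrix()[:,2]).round(2))
  for az in(-60,-30,0,30,60):
    for pt in(50,35,20):
      for rl in(0,180):
        Rt=tl(np.radians(az),np.radians(pt),np.radians(rl))
        w=box2w([-80,0,76],B)[0]-Rt.as_matrix()[:,2]*11
        for q in ik(w,Rt,12): print(az,pt,rl,q.round(2))
E
python3 ik.py
```

```text
[-0.003 -0.006  1.572]
[-2.000e-03 -1.000e-03  1.575e+00]
[-0.008 -0.004  1.576]
[ 0.    -0.     1.571]
[2.000e-01 1.340e+02 6.315e+02 4.204e+02 6.020e+01 3.788e+02 6.980e+01
 0.000e+00] [[-0.3  0.3 -0.3]
 [-0.   0.4 -0.3]
 [-0.1  1.5  3.2]
 [-0.9 -2.8 -1.2]
 [ 1.3  0.2 -0.2]
 [-1.1  0.4 -1. ]
 [ 0.7 -0.7 -0.2]]
tool z in box [ 0.55  0.75 -0.36]
-60 50 0 [ 0.65  0.46  1.82 -0.76  1.15 -2.52]
-60 50 180 [ 0.65  0.46  1.82 -0.76  1.15  0.63]
-60 35 0 [ 0.77  0.59  1.82 -0.94  1.31 -2.28]
-60 35 180 [ 0.77  0.59  1.82 -0.94  1.31  0.86]
-60 20 180 [ 0.84  0.75  1.82 -1.06  1.48  1.04]
-30 50 180 [ 0.63  0.32  2.1  -1.06  0.77  0.47]
0 35 0 [ 0.52  0.36  2.54  3.86  0.77 -1.77]
0 35 180 [0.52 0.36 2.54 3.86 0.77 1.38]
30 50 0 [-0.03  0.15  2.38  1.68  0.31 -0.5 ]
30 50 180 [-0.03  0.15  2.38  1.68  0.31  2.64]
30 35 0 [-0.18  0.35  2.65  2.44  0.84 -1.46]
30 35 180 [-0.18  0.35  2.65  2.44  0.84  1.69]
60 50 0 [-0.29  0.25  2.23  1.09  0.76 -0.55]
60 50 180 [-0.29  0.25  2.23  1.09  0.76  2.59]
60 35 0 [-0.48  0.4   2.37  1.43  0.96 -1.12]
60 35 180 [-0.48  0.4   2.37  1.43  0.96  2.02]
60 20 0 [-0.62  0.66  2.48  1.55  1.22 -1.57]
60 20 180 [-0.62  0.66  2.48  1.55  1.22  1.58]
```

```bash
cat > path.py <<'E'
from ik import *
def edge(th,y): return np.array([65-148*np.cos(th+.0169),y,84+148*np.sin(th+.0169)])
def chain(q,pts,Rt):
    out=[]
    for p in pts:
        w=box2w(p,B)[0]-Rt.as_matrix()[:,2]*11
        f=lambda q:np.r_[(fk(q,L)-w)/100,((Ro(q)*R.from_euler('z',np.pi/2)).inv()*Rt).as_rotvec()]
        s=least_squares(f,np.clip(q,lo+1e-3,hi-1e-3),bounds=(lo,hi)); q=s.x; out.append((np.minimum(q-lo,hi-q).min(),s.cost,q))
    return out
if __name__=="__main__":
  q0=r.observe()["q"]
  for az in(35,45,55):
   for pt in(20,28,36):
    for rl in(0,180):
     Rt=tl(np.radians(az),np.radians(pt),np.radians(rl))
     pts=[[-150,-40,110],[-120,-15,70],[-75,0,66]]+[edge(t,0)+[8,0,-14] for t in(0,.3,.6,.9,1.2,1.45)]
     for q in ik(box2w(pts[2],B)[0]-Rt.as_matrix()[:,2]*11,Rt,10):
      c=chain(q,pts[::-1][6:][0:0] or pts,Rt)
      if max(x[1] for x in c)<1e-5: print(az,pt,rl,"margins",np.round([x[0] for x in c],2),"start",c[0][2].round(2))
E
python3 path.py
```

```text
45 36 0 margins [0.1  0.08 0.18 0.18 0.26 0.36 0.47 0.57 0.65] start [-0.67  0.17  2.6   1.48  0.92 -1.11]
55 20 0 margins [0.05 0.05 0.15 0.15 0.21 0.29 0.39 0.49 0.58] start [-0.89  0.59  2.65  1.4   1.2  -1.68]
55 20 180 margins [0.05 0.05 0.15 0.15 0.21 0.29 0.39 0.49 0.43] start [-0.89  0.59  2.65  1.4   1.2   1.46]
55 28 0 margins [0.12 0.11 0.21 0.21 0.27 0.36 0.47 0.57 0.65] start [-0.8   0.38  2.58  1.36  1.11 -1.37]
55 28 180 margins [0.12 0.11 0.21 0.21 0.27 0.36 0.39 0.27 0.2 ] start [-0.8   0.38  2.58  1.36  1.11  1.77]
55 36 0 margins [0.2  0.19 0.28 0.29 0.36 0.45 0.55 0.66 0.74] start [-0.69  0.22  2.5   1.27  1.01 -1.06]
```

```bash
cat > pl.py <<'E'
import sys; from path import *
Rt=tl(np.radians(55),np.radians(24),0)
def rows(pts):
    o=r.observe(); c=chain(o["q"],pts,Rt)
    for p,x in zip(pts,c):
        w=box2w(p,B)[0]-Rt.as_matrix()[:,2]*11
        print(np.round(p),inc(o["tcp_pos"],rot(o),w,Rt),"m",round(x[0],2),"e",round(x[1]*1e4,2),x[2].round(2))
if __name__=="__main__": rows(np.reshape(list(map(float,sys.argv[1:])),(-1,3)))
E
python3 pl.py -150 -30 130 -125 -15 75 -110 -10 62 -79 10 62
```

```text
[-150.  -30.  130.] [-0.077 -0.396 -7.196  0.078  1.248 -0.32 ] m 0.1 e 0.0 [-0.82  0.4   2.6   1.37  1.18 -1.42]
[-125.  -15.   75.] [-0.077 -0.396 -7.196 -0.247  2.278  0.8  ] m 0.07 e 0.0 [-0.71  0.62  2.63  1.59  1.15 -1.69]
[-110.  -10.   62.] [-0.077 -0.396 -7.196 -0.155  2.561  1.217] m 0.09 e 0.0 [-0.66  0.66  2.61  1.64  1.16 -1.71]
[-79.  10.  62.] [-0.077 -0.396 -7.196  0.292  2.481  2.02 ] m 0.16 e 0.0 [-0.55  0.64  2.54  1.72  1.16 -1.62]
```

>>> {"op": "apply_moves", "data": {
  "increments": [
    [0,-0.1,-1.3,0.02,0.2,-0.05,255],
    [0,-0.2,-2.6,0.04,0.4,-0.1,255],
    [0,-0.25,-3.9,0.06,0.7,-0.2,255],
    [-0.05,-0.3,-5.2,0.08,1.0,-0.3,255],
    [-0.08,-0.4,-6.4,0.08,1.25,-0.32,255],
    [-0.08,-0.4,-7.2,0.08,1.25,-0.32,255],
    [-0.08,-0.4,-7.2,0.08,1.25,-0.32,255]
  ]
}}

```text
t: 13.1
tcp_pos: [436.4, 136.8, 137.6]
eef_rot: [-0.233, 0.757, 0.361, 0.492]
contact_force: [-0.9, -0.6, -0.5]
finger_gap: 0.5
```

```bash
python3 st.py; python3 pl.py -130 -25 95 -125 -15 75 -110 -10 62 -90 3 62
```

```text
t 13.1 tip box [-149.2  -30.8  130.1] F box [-0.8 -0.6 -0.5] gap 0.5
[-130.  -25.   95.] [ 0.012  0.005  0.008 -0.642  0.308  0.719] m 0.09 e 0.0 [-0.75  0.54  2.61  1.5   1.15 -1.58]
[-125.  -15.   75.] [ 0.012  0.005  0.008 -0.986  0.266  1.175] m 0.07 e 0.0 [-0.71  0.62  2.63  1.59  1.15 -1.69]
[-110.  -10.   62.] [ 0.012  0.005  0.008 -1.154  0.5    1.598] m 0.09 e 0.0 [-0.66  0.66  2.61  1.64  1.16 -1.71]
[-90.   3.  62.] [ 0.012  0.005  0.008 -0.929  0.723  2.104] m 0.13 e 0.0 [-0.59  0.64  2.57  1.7   1.16 -1.65]
```

>>> {"op": "apply_moves", "data": {
  "increments": [
    [0,0,0,-0.32,0.15,0.36,255],
    [0,0,0,-0.64,0.3,0.72,255],
    [0,0,0,-1.0,0.27,1.17,255],
    [0,0,0,-1.15,0.5,1.6,255],
    [0,0,0,-1.05,0.6,1.85,255],
    [0,0,0,-0.93,0.72,2.1,255],
    [0,0,0,-0.93,0.72,2.1,255]
  ]
}}

```text
t: 13.98
tcp_pos: [497.7, 167.1, 69.6]
eef_rot: [-0.234, 0.757, 0.361, 0.492]
contact_force: [-0.6, 0.2, 0.1]
finger_gap: 0.3
```

```bash
python3 st.py; python3 pl.py -79 10 62 -79 10 68; python3 - <<'E'
from plant import r
import cv2
c=r.get_image("top")["color"][:,:,::-1][150:270,150:310]
cv2.imwrite("pics/c6.png",cv2.resize(c,(800,600),interpolation=cv2.INTER_CUBIC))
E
```

```text
t 13.975 tip box [-90.1   3.7  62.1] F box [-0.6  0.2  0.1] gap 0.3
[-79.  10.  62.] [ 0.008 -0.004  0.004  0.114  0.138  0.266] m 0.16 e 0.0 [-0.55  0.64  2.54  1.72  1.16 -1.62]
[-79.  10.  68.] [ 0.008 -0.004  0.004  0.251  0.138  0.205] m 0.16 e 0.0 [-0.55  0.62  2.54  1.71  1.15 -1.59]
```

View pics/c6.png

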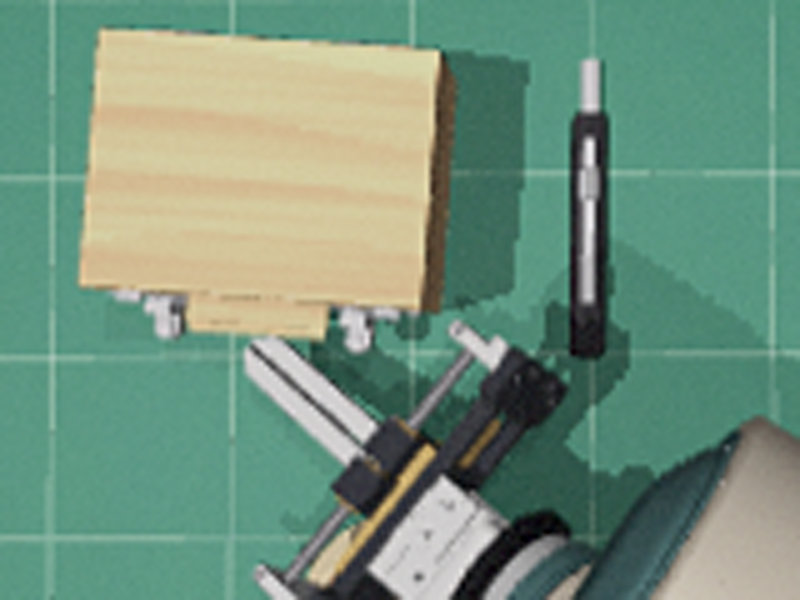

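The closed fingertips point at the ledge from the right (tip at (262,350)). They clear the right knob (357,330) by several mm, and the rail end near (455,325) is close to the box's right side. I'll therefore keep y≈3, go under, and raise slightly.

```bash
cat > arc.py <<'E'
import sys; from pl import *
for t in sys.argv[1:]: pass
P=[]
for t in map(float,sys.argv[1:]):
    k=min(t/1.2,1); P.append(edge(t,3)+[3-1*k,0,-20+7*k])
rows(P)
E
python3 pl.py -80 3 61; python3 arc.py 0 .05 .1 .2
```

```text
[-80.   3.  61.] [ 0.01  -0.002 -0.002  0.033  0.223  0.14 ] m 0.16 e 0.0 [-0.57  0.64  2.54  1.7   1.16 -1.62]
[-80.   3.  67.] [ 0.01  -0.002 -0.002  0.159  0.223  0.084] m 0.16 e 0.0 [-0.57  0.62  2.54  1.69  1.15 -1.59]
[-80.   3.  74.] [ 0.01  -0.002 -0.002  0.336  0.229  0.01 ] m 0.17 e 0.0 [-0.57  0.59  2.53  1.67  1.15 -1.56]
[-79.   3.  82.] [ 0.01  -0.002 -0.002  0.514  0.242 -0.06 ] m 0.18 e 0.0 [-0.57  0.57  2.52  1.66  1.15 -1.52]
[-77.   3.  97.] [ 0.01  -0.002 -0.002  0.875  0.29  -0.183] m 0.2 e 0.0 [-0.57  0.52  2.5   1.63  1.14 -1.44]
```

>>> {"op": "apply_moves", "data": {
  "increments": [
    [0,0,0,0.03,0.1,0.07,255],
    [0,0,0,0.03,0.22,0.14,255],
    [0,0,0,0.1,0.22,0.11,255],
    [0,0,0,0.16,0.22,0.08,255],
    [0,0,0,0.25,0.225,0.045,255],
    [0,0,0,0.34,0.23,0.01,255],
    [0,0,0,0.51,0.24,-0.06,255],
    [0,0,0,0.51,0.24,-0.06,255]
  ]
}}

```text
t: 15.02
tcp_pos: [508.5, 165.2, 89.7]
eef_rot: [-0.234, 0.757, 0.36, 0.492]
contact_force: [0.2, -0.3, -1.4]
finger_gap: 0.3
```

```bash
python3 st.py; python3 arc.py .2 .3 .4 .5 .6
```

```text
t 15.025 tip box [-79.2   2.5  82.2] F box [ 0.3 -0.3 -1.4] gap 0.3
[-77.   3.  97.] [ 0.02  -0.005 -0.004  0.357  0.045 -0.109] m 0.2 e 0.0 [-0.57  0.52  2.5   1.63  1.14 -1.44]
[-73.   3. 112.] [ 0.02  -0.005 -0.004  0.719  0.123 -0.21 ] m 0.22 e 0.0 [-0.56  0.47  2.48  1.6   1.14 -1.36]
[-68.   3. 126.] [ 0.02  -0.005 -0.004  1.078  0.23  -0.287] m 0.25 e 0.0 [-0.55  0.42  2.45  1.58  1.13 -1.28]
[-61.   3. 140.] [ 0.02  -0.005 -0.004  1.431  0.365 -0.34 ] m 0.28 e 0.0 [-0.54  0.39  2.42  1.56  1.13 -1.21]
[-53.   3. 153.] [ 0.02  -0.005 -0.004  1.776  0.526 -0.37 ] m 0.31 e 0.0 [-0.53  0.36  2.39  1.54  1.13 -1.14]
```

The reaction is 1.4 N downward, so the lid is lifting. Continue along the arc.

>>> {"op": "apply_moves", "data": {
  "increments": [
    [0,0,0,0.18,0.02,-0.05,255],
    [0,0,0,0.36,0.05,-0.11,255],
    [0,0,0,0.72,0.12,-0.21,255],
    [0,0,0,1.08,0.23,-0.29,255],
    [0,0,0,1.43,0.37,-0.34,255],
    [0,0,0,1.78,0.53,-0.37,255],
    [0,0,0,1.78,0.53,-0.37,255]
  ]
}}

```text
t: 15.9
tcp_pos: [535.0, 163.8, 160.9]
eef_rot: [-0.233, 0.757, 0.361, 0.493]
contact_force: [-1.0, -1.0, -0.5]
finger_gap: 0.2
```

```bash
python3 st.py; python3 arc.py .7 .8 .9 1.0 1.1 1.2 1.3 1.4; python3 - <<'E'
from plant import r
import cv2
c=r.get_image("top")["color"][:,:,::-1][140:260,140:300]
d=r.get_image("scene")["color"][:,:,::-1][150:270,230:390]
cv2.imwrite("pics/c7.png",cv2.resize(cv2.hconcat([c,d]),(800,300),interpolation=cv2.INTER_CUBIC))
E
```

```text
t 15.9 tip box [-52.7   2.9 153.4] F box [-0.9 -1.1 -0.5] gap 0.2
[-44.   3. 165.] [ 0.02  -0.008  0.006  0.323  0.175 -0.007] m 0.34 e 0.0 [-0.52  0.33  2.36  1.52  1.13 -1.07]
[-34.   3. 177.] [ 0.02  -0.008  0.006  0.639  0.384  0.013] m 0.38 e 0.0 [-0.51  0.31  2.32  1.51  1.12 -1.01]
[-23.   3. 187.] [ 0.02  -0.008  0.006  0.936  0.613  0.057] m 0.41 e 0.0 [-0.49  0.3   2.29  1.49  1.12 -0.96]
[-11.   3. 196.] [ 0.02  -0.008  0.006  1.211  0.861  0.126] m 0.45 e 0.0 [-0.48  0.29  2.25  1.48  1.12 -0.91]
[  2.   3. 203.] [ 0.02  -0.008  0.006  1.462  1.124  0.217] m 0.48 e 0.0 [-0.47  0.29  2.22  1.48  1.11 -0.87]
[ 16.   3. 210.] [ 0.02  -0.008  0.006  1.687  1.401  0.33 ] m 0.52 e 0.0 [-0.45  0.29  2.18  1.47  1.11 -0.83]
[ 30.   3. 214.] [ 0.02  -0.008  0.006  1.87   1.69   0.471] m 0.55 e 0.0 [-0.44  0.3   2.15  1.47  1.1  -0.8 ]
[ 44.   3. 217.] [ 0.02  -0.008  0.006  2.022  1.986  0.631] m 0.58 e 0.0 [-0.43  0.31  2.12  1.46  1.1  -0.77]
```

View pics/c7.png

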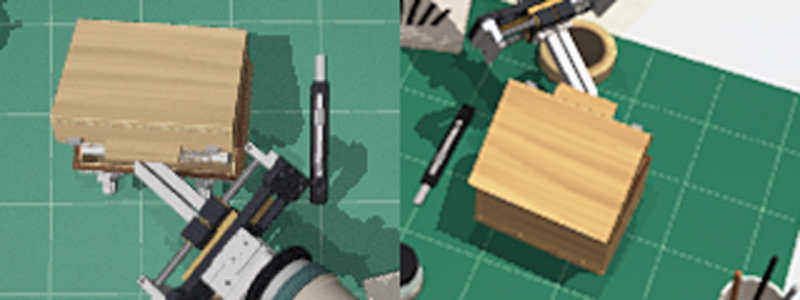

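The lid is well raised on the fingertip and the rail end clears its right side. Push on past the balance point.

>>> {"op": "apply_moves", "data": {
  "increments": [
    [0,0,0,0.32,0.18,0,255],
    [0,0,0,0.64,0.38,0.01,255],
    [0,0,0,0.94,0.61,0.06,255],
    [0,0,0,1.21,0.86,0.13,255],
    [0,0,0,1.46,1.12,0.22,255],
    [0,0,0,1.69,1.4,0.33,255],
    [0,0,0,1.87,1.69,0.47,255],
    [0,0,0,1.87,1.69,0.47,255]
  ]
}}

```text
t: 17.0
tcp_pos: [617.9, 157.6, 220.4]
eef_rot: [-0.234, 0.758, 0.36, 0.492]
contact_force: [0.2, 0.9, -0.1]
finger_gap: 0.4
```

```bash
python3 st.py; python3 arc.py 1.4 1.5;python3 pl.py -100 -40 260; python3 - <<'E'
from plant import r
import cv2
c=r.get_image("top")["color"][:,:,::-1][120:240,140:300]
d=r.get_image("scene")["color"][:,:,::-1][150:270,230:390]
cv2.imwrite("pics/c8.png",cv2.resize(cv2.hconcat([c,d]),(800,300),interpolation=cv2.INTER_CUBIC))
E
```

```text
t 17.0 tip box [ 30.5   2.6 212.9] F box [ 0.1  0.9 -0.1] gap 0.4
[ 44.   3. 217.] [ 0.017 -0.003 -0.015  0.185  0.277  0.146] m 0.58 e 0.0 [-0.43  0.31  2.12  1.46  1.1  -0.77]
[ 59.   3. 219.] [ 0.017 -0.003 -0.015  0.306  0.577  0.324] m 0.62 e 0.0 [-0.42  0.32  2.08  1.46  1.09 -0.75]
[-100.  -40.  260.] [ 0.017 -0.003 -0.015 -0.042 -2.054 -2.989] m 0.4 e 0.0 [-0.73  0.07  2.3   1.24  1.31 -0.76]
```

View pics/c8.png

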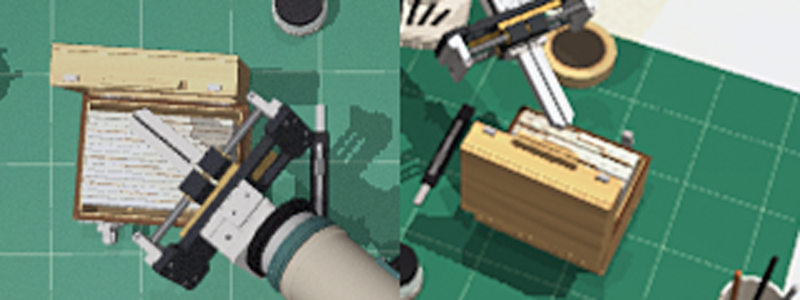

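The lid has left the fingertip and leans back open. Retreat up and back towards the robot.

>>> {"op": "apply_moves", "data": {
  "increments": [
    [0,0,0,0,-0.6,-0.9,255],
    [0,0,0,0,-1.3,-1.8,255],
    [0,0,0,0,-2.05,-3.0,255],
    [0,0,0,0,-2.05,-3.0,255],
    [0,0,0,0,-2.05,-3.0,255],
    [0,0,0,0,-2.05,-3.0,255],
    [0,0,0,0,-2.05,-3.0,255],
    [0,0,0,0,-2.05,-3.0,255]
  ]
}}

```text
t: 18.1
tcp_pos: [484.6, 125.0, 269.2]
eef_rot: [-0.235, 0.757, 0.36, 0.492]
contact_force: [-0.2, -0.2, 0.0]
finger_gap: 0.6
```

```bash
python3 st.py; python3 - <<'E'
from plant import r
from h import *
import cv2
B=np.load("B.npy")
t=r.get_image("top"); c=t["color"][:,:,::-1]; d=r.get_image("scene")["color"][:,:,::-1]
cv2.imwrite("pics/c9.png",cv2.hconcat([cv2.resize(c,(400,300)),cv2.resize(d,(400,300))]))
for th in(1.6,1.87):
    rr=lambda x,z:[65+(x-65)*np.cos(th)+(z-84)*np.sin(th),84-(x-65)*np.sin(th)+(z-84)*np.cos(th)]
    e=rr(-83,86.5); f=rr(-65,122.5); P=[[e[0],35,e[1]],[e[0],-35,e[1]],[f[0],86,f[1]],[f[0],-86,f[1]]]
    print(th,(proj(t,box2w(P,B))).round(1).tolist())
cv2.imwrite("pics/c10.png",cv2.resize(c[120:240,140:300],(800,600),interpolation=cv2.INTER_CUBIC))
E
```

```text
t 18.1 tip box [-100.3  -39.2  261.8] F box [-0.2 -0.2  0. ] gap 0.6
1.6 [[180.5, 146.5], [211.5, 148.4], [161.4, 131.3], [235.9, 135.8]]
1.87 [[182.5, 130.0], [213.1, 131.8], [164.3, 118.8], [237.4, 123.2]]
```

View pics/c9.png

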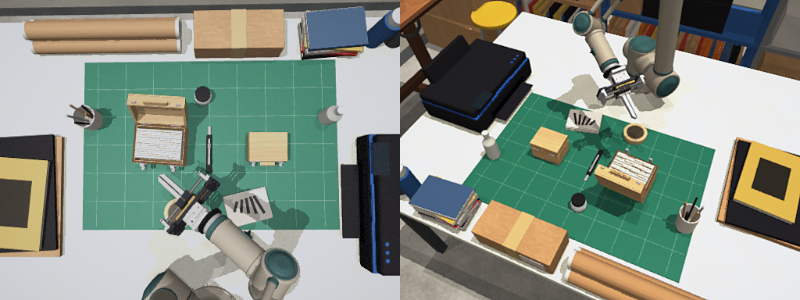

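View pics/c10.png

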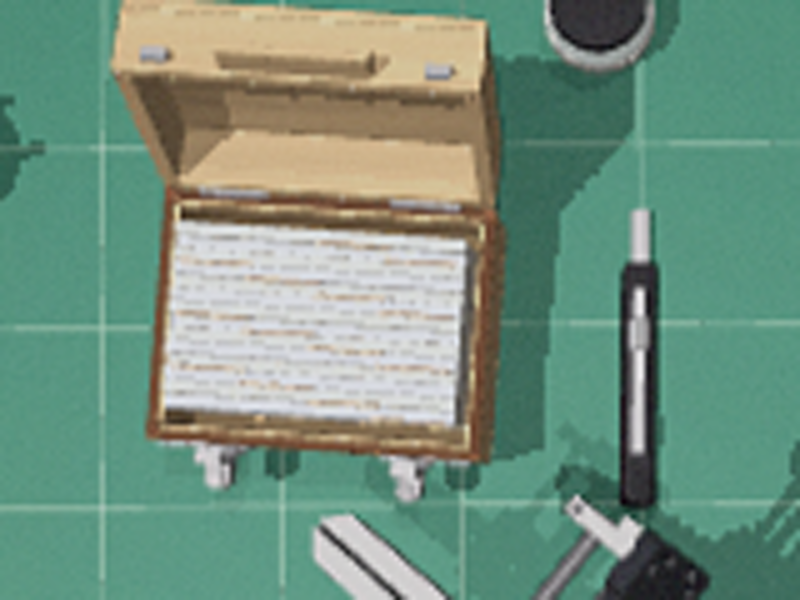

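The lid is fully open: its corners match the 1.87 rad prediction within about a pixel. The catches are still in, and the knife is where it was. Hand in.

```bash
python3 -c "
from plant import r; print(r.hand_in())"
```

```text
the job is handed in; nothing more can be done
None
```

The larger card box is open. I handed the job in at about 18 s of the 64 s allowed. No verdict is reported.

**What I did:** I pushed the left catch and then the right one inward with closed fingertips. Each stopped moving at its end stop, at 5.5 N on the left and 12 N on the right. I then put the tilted fingertips under the ledge from the front right and lifted the lid along its arc. It fell open by itself before the end of the push, and I moved the hand up and away towards the robot.

**Last checks:**
- **Lid:** the top view matches the predicted fully open position (1.87 rad) to about a pixel.
- **Catches:** both knobs are about 100 mm apart, which is fully inward.
- **Other things:** the box hasn't visibly moved. I measured the knife before and after and it is within a pixel. The other things look undisturbed, but I only checked those by eye.
- **Hand:** it is well clear of the box and the measured force is close to zero.

**Off plan:** my first attempt at a straight 45° tilt ran into the range of joint 4, so I re-posed the wrist and came in from the side. At the right catch the tip stopped about 1 mm short of the left one's mirror position, which is within my pose error. The sensor also showed an unexplained upward 4.4 N there.

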